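# Find the socket for the vise's loose hold-down nut and tighten it by hand

### The arm

A 6-joint arm with a two-finger parallel gripper is mounted at the origin on the work surface. World frame = base frame: x ahead of the robot, y to its left, z up, the work surface at z = 0. Lengths are in m, angles in rad, forces in N, time in s.
With the tool pointing down it reaches from about 0.375 to 0.9 m from the base axis. Payload 3.1 kg.
Tool frame: the origin (TCP) lies between the finger pads; the fingertips stand 22 mm ahead of it and the grasp point (between the pads) lies 3 mm ahead of it; z points along the fingers, y is the line along which they close (so a half turn about z gives the same grasp; the last joint's range is limited). The gripper opens to 87 mm and grips with 3 to 60 N. Pads are 19 mm wide; open, the fingers measure 117 mm over their backs; the gripper's body (75 mm by 190 mm) begins 51 mm behind the grasp point.
Start: joints at [-1.458, 0.527, 1.433, -0, 1.181, -0.178], TCP at [0.18, -0.599, 0.245] pointing down, gripper open.
Joint ranges: [-3.08, 3.08], [-0.75, 2.2], [0.22, 2.44], [-1.43, 4.57], [0, 2.65], [-2.85, 2.85]. Speed limits (rad/s): [2.79, 2.79, 3.14, 3.14, 3.14, 3.14].

### API

Orientations are given as a unit quaternion [x, y, z, w].
In Python, from rig import robot gives the robot as it stands.
- The arm moves only by the tool move_arm, never from a script. Its argument "series" is text: rows parted by semicolons, each of 6 numbers parted by spaces: the shift along the tool's x, y, z in mm, then the turn, a rotation vector about the tool's x, y, z in degrees. In form: dx dy dz ax ay az; .... A call has 1 to 8 rows; each row is the pose to reach, as a shift and turn from the pose commanded when the call began, along the tool's axes at that moment; what a row does not reach only later rows make up. A row lasts 1/12 s, in which the tool goes at most 41.7 mm and 7.16 degrees, less where a joint would pass 70% of its speed; a pose out of reach is approached as far as the arm can. A call with a gripper value outside its range is refused whole. "jaw" is the opening, from 0 (shut) to 1 (fully open), set as the call begins (left out, the last holds). The fingers move at their own pace and stop on an object; "newtons" is the grip in N (left out, the last holds). Time passes only in rows, so rows that repeat a pose let the fingers close. It gives the time, the measured TCP pose, the force, the opening and the grip force at its end, in the units of the state.
- robot.get_obs(): the state, without advancing time (a new reading comes with each control period).
- robot.camera(name): name is "scene" or "top" or "wrist"; returns a dict with "img" (480x640x3 uint8, red, green, blue), "mtx" (3x3 intrinsics, pixels), "world_to_cam" (4x4, takes a point from world to camera coordinates). Camera axes: x right, y down, z forward; pixel columns grow to the right and rows downward; lengths in m; the calibration is good to about 2 mm. A picture is of the moment at which its call begins. There is no depth.
- robot.hand_in(): hands the job in; it is judged then, once.
Trained networks look in a picture, given as the dict that the camera call returned (one of the last four; its "shot" number tells which), for a name from the list of things; names that differ only in an ending like _2 or _b are one class to them, and where a whole thing is asked for, a point or a joint stands for the part that bears it (a point fixed in the world has none). Each returns a list of dicts, best first, with "p" (0 to 1); they miss things now and then, are a little off and sometimes report something else, mostly with a low value. They report only what shows in the picture. A call takes as long as a camera call.
- robot.search_frame(picture, thing): "xyz" ([x, y, z] in m, in world coordinates, good to about 4 mm: the middle of the surface that is visible of it).
- robot.tip_of(picture, thing): "xyz" ([x, y, z] in m, in world coordinates, good to about 4 mm: a listed point, or the origin of a listed thing).
The state is a dict: "time": time; "q": joint angles; "joint_velocities": joint speeds; "joint_torque": joint torques, N m; "position": TCP position; "tool_rot": TCP orientation; "ft_force": force on the tool from outside, world axes, zero at the start; "moment": the same for the moment, N m; "grip_width": finger opening in m; "grip_force": force on a finger pad.
Only numpy, scipy, OpenCV 4.12 (cv2) and the standard library are available. Lean on these libraries where they do the work, as an engineer would, in place of code of your own. Each camera call takes 0.05 s, during which the arm holds its last target. There are 200 camera calls.

### The job

The brass hold-down nut on the near ear of the yellow drill vise has worked loose: try the deep sockets from the wooden stand on it, standing any that does not fit upright back in a hole of the stand, until you have the one that fits. Push that one fully home over the nut, turn it clockwise until the nut comes up tight, and finish there, still gripping the socket fully seated on the nut. Turn the nut only with a socket, never with the bare fingers, and leave the other things on the table where they are.

Things in the scene. Friction and masses are not known exactly. Their poses are not given: they have to be found in the camera images.
- socket_a: one of three bright deep sockets, alike outside: round tube 36 mm across, 78 mm tall, 0.2 to 0.45 kg, upright in any of the stand's holes; square drive hole on top, six-sided opening underneath, 34 mm deep: one too small, one too big, one fits (see the stand). Origin: centre of the lower rim; z up the tube; x through the middle of a flat of the opening and a side of the square
- socket_b: one of three bright deep sockets, alike outside: round tube 36 mm across, 78 mm tall, 0.2 to 0.45 kg, upright in any of the stand's holes; square drive hole on top, six-sided opening underneath, 34 mm deep: one too small, one too big, one fits (see the stand). Origin: centre of the lower rim; z up the tube; x through the middle of a flat of the opening and a side of the square
- socket_c: one of three bright deep sockets, alike outside: round tube 36 mm across, 78 mm tall, 0.2 to 0.45 kg, upright in any of the stand's holes; square drive hole on top, six-sided opening underneath, 34 mm deep: one too small, one too big, one fits (see the stand). Origin: centre of the lower rim; z up the tube; x through the middle of a flat of the opening and a side of the square
- stand: fixed brown wood block 70 (x) x 180 (y) x 32 mm, origin under its centre; three holes 42 mm wide at y = -56, 0, 56 mm, floor 14 mm above the table. Its sockets: one too small (stays on top of the nut, 15 mm or more too high), one 7 mm too wide (drops over, turns without driving), one with 1.5 mm play (10 degrees of turn either way; drives the nut). Which is which is found only by trying
- vise: fixed: low yellow drill vise on a slotted steel plate 240 (x) x 200 (y) x 18 mm, origin under the plate's centre; the vise runs along y, top 60 mm above the table; an ear on either side (-x towards the robot, +x away) has a stud, washer and nut at x = -70 and +70 mm, y = 0. The far, dark nut is tight; the near brass one is loose
- nut_hex: the loose brass hex nut on the near ear: 19 mm across flats, 22 mm across corners, 18 mm tall, top 4 mm tapered to 15.5 mm; its stud stands 6 mm above it. Origin: centre of its underside, on the 31 mm washer, 33 mm above the table; x through the middle of a flat, z up. A fitting socket's rim comes down to the washer, level with this origin
- nut (a joint): turn of that nut in rad, growing clockwise seen from above (tightening); it stops dead at 1.2, which is tight; it starts between 0.2 and 0.6 and needs about 0.12 N m
- ratchet: bystander: a ratchet handle lying flat, steel with a blue grip, about 222 mm long and 30 mm high; origin under its middle
- adapter: bystander: a steel drive adapter standing on end, 24 mm across, 38 mm high; origin under its middle
- oil: bystander: a pale oil bottle with a red cap, 52 mm across, 130 mm high; origin under its middle
- screwdriver: bystander: a screwdriver with a red handle, lying flat, 200 mm long; origin under its middle
- hammer: bystander: a small hammer lying flat, 260 mm long; origin under its middle
- firebrick: bystander: a pale soldering brick, 115 x 65 x 30 mm; origin under its middle
- strap: bystander: a spare dark clamp strap, 26 x 55 x 10 mm, lying on the front corner of the vise's plate; origin under its middle

How it is judged:
On the way, in this order (a step that is already met when the one before it is completed fails the run):
1. a socket from the stand is pushed fully home over the nut while the nut is still loose (((z of socket_a in the frame of nut_hex between -0.006 and 0.003 m and horizontal distance between socket_a and nut_hex below 0.004 m and angle between socket_a's own z axis and vertical below 0.08 rad) or (z of socket_b in the frame of nut_hex between -0.006 and 0.003 m and horizontal distance between socket_b and nut_hex below 0.004 m and angle between socket_b's own z axis and vertical below 0.08 rad) or (z of socket_c in the frame of nut_hex between -0.006 and 0.003 m and horizontal distance between socket_c and nut_hex below 0.004 m and angle between socket_c's own z axis and vertical below 0.08 rad)) and value of joint nut below 0.9 rad), for 0.2 s.
2. the nut is turned tight by a socket that is fully home on it and gripped (value of joint nut above 1.1 rad and (((z of socket_a in the frame of nut_hex between -0.006 and 0.003 m and horizontal distance between socket_a and nut_hex below 0.004 m and angle between socket_a's own z axis and vertical below 0.08 rad) and contact force between the fingers and socket_a above 2 N) or ((z of socket_b in the frame of nut_hex between -0.006 and 0.003 m and horizontal distance between socket_b and nut_hex below 0.004 m and angle between socket_b's own z axis and vertical below 0.08 rad) and contact force between the fingers and socket_b above 2 N) or ((z of socket_c in the frame of nut_hex between -0.006 and 0.003 m and horizontal distance between socket_c and nut_hex below 0.004 m and angle between socket_c's own z axis and vertical below 0.08 rad) and contact force between the fingers and socket_c above 2 N))), for 0.2 s.
At the end, for the whole second after the job is handed in: the nut is tight (joint above 1.1 of 1.2 rad); a socket sits over it, within 3 mm of fully down, 4 mm of centre and 4.5 degrees of upright, gripped by the fingers with more than 2 N; the other two sockets stand upright (7 degrees) in holes of the stand, on their floor within 4 mm (value of joint nut above 1.1 rad and (((z of socket_a in the frame of nut_hex between -0.006 and 0.003 m and horizontal distance between socket_a and nut_hex below 0.004 m and angle between socket_a's own z axis and vertical below 0.08 rad) and contact force between the fingers and socket_a above 2 N and (z of socket_b in the frame of stand below 0.018 m and x of socket_b in the frame of stand between -0.01 and 0.01 m and y of socket_b in the frame of stand between -0.07 and 0.07 m and angle between socket_b's own z axis and vertical below 0.12 rad) and (z of socket_c in the frame of stand below 0.018 m and x of socket_c in the frame of stand between -0.01 and 0.01 m and y of socket_c in the frame of stand between -0.07 and 0.07 m and angle between socket_c's own z axis and vertical below 0.12 rad)) or ((z of socket_b in the frame of nut_hex between -0.006 and 0.003 m and horizontal distance between socket_b and nut_hex below 0.004 m and angle between socket_b's own z axis and vertical below 0.08 rad) and contact force between the fingers and socket_b above 2 N and (z of socket_a in the frame of stand below 0.018 m and x of socket_a in the frame of stand between -0.01 and 0.01 m and y of socket_a in the frame of stand between -0.07 and 0.07 m and angle between socket_a's own z axis and vertical below 0.12 rad) and (z of socket_c in the frame of stand below 0.018 m and x of socket_c in the frame of stand between -0.01 and 0.01 m and y of socket_c in the frame of stand between -0.07 and 0.07 m and angle between socket_c's own z axis and vertical below 0.12 rad)) or ((z of socket_c in the frame of nut_hex between -0.006 and 0.003 m and horizontal distance between socket_c and nut_hex below 0.004 m and angle between socket_c's own z axis and vertical below 0.08 rad) and contact force between the fingers and socket_c above 2 N and (z of socket_a in the frame of stand below 0.018 m and x of socket_a in the frame of stand between -0.01 and 0.01 m and y of socket_a in the frame of stand between -0.07 and 0.07 m and angle between socket_a's own z axis and vertical below 0.12 rad) and (z of socket_b in the frame of stand below 0.018 m and x of socket_b in the frame of stand between -0.01 and 0.01 m and y of socket_b in the frame of stand between -0.07 and 0.07 m and angle between socket_b's own z axis and vertical below 0.12 rad)))); the arm keeps its last pose, push and grip.
It fails at once if the nut is pushed with the bare fingers (over 3 N) (contact force between the fingers and nut_hex above 3 N).
It fails at once if a bystander is moved by more than 40 mm (distance of any of ratchet, adapter, oil, screwdriver, hammer, firebrick, strap from where it was at the start of the episode above 0.04 m).
It fails at once if the oil bottle is tipped over (angle between oil's own z axis and vertical above 0.6 rad).
It also fails if it takes over 72 s, if anything falls off the work surface, if the arm or the gripper's body presses on something with over 40 N, if the wrist force passes 120 N, or if a joint passes its speed limit or range.

## Working session

There is one attempt and no reset: what is moved stays moved. The work goes in short steps, Python scripts to look and compute and a tool call to move; the robot and the scene stay as the last step left them, time stands still between calls to the robot, and variables do not carry over. Pictures are saved under pics/ and viewed, at most 10 in all, crops included, and the job is handed in when it is done.

Besides the shell and the picture viewer there is one more tool, called after "Call:" in YAML: its name, and indented under it one key for each argument. move_arm: Moves the arm, as the interface text tells. Its arguments: {"type":"object","properties":{"series":{"type":"string"},"jaw":{"type":"number"},"newtons":{"type":"number"}},"required":["series"]}

```bash
mkdir -p pics; cat > h.py <<'E'
import numpy as np, cv2
from rig import robot
from scipy.spatial.transform import Rotation as R
def snap(c,name=None):
    p=robot.camera(c)
    if name: cv2.imwrite(f'pics/{name}.png',p['img'][:,:,::-1])
    return p
def ray(p,u,v,z):
    T=np.array(p['world_to_cam']);K=np.array(p['mtx']);Rm=T[:3,:3];t=T[:3,3]
    c=-Rm.T@t;d=Rm.T@np.linalg.inv(K)@[u,v,1];return c+d*(z-c[2])/d[2]
def px(p,w):
    q=np.array(p['world_to_cam'])@np.r_[w,1];q=np.array(p['mtx'])@q[:3];return q[:2]/q[2]
def delta(target):
    o=robot.get_obs();return R.from_quat(o['tool_rot']).inv().apply(np.array(target)-o['position'])*1000
E
python3 - <<'E'
from h import *
o=robot.get_obs();print(o['position'],o['tool_rot'],R.from_quat(o['tool_rot']).as_matrix().round(3),o['ft_force'])
for c in ['top','scene']:
    p=snap(c,c+'0')
    for t in ['socket_a','nut_hex','stand','vise','oil']:
        for f in (robot.search_frame,robot.tip_of):
            print(c,t,f.__name__,[(np.round(d['xyz'],3).tolist(),round(d['p'],2),px(p,d['xyz']).round().tolist()) for d in f(p,t)][:5])
E
```

```text
[ 0.1797478  -0.59787725  0.24356774] [ 9.89376104e-01  1.45374542e-01  3.68449044e-05 -1.08030985e-03] [[ 0.958  0.288 -0.   ]
 [ 0.288 -0.958  0.002]
 [ 0.    -0.002 -1.   ]] [ 0.47801337  0.67688357 -0.17008103]
top socket_a call [([0.526, -0.16, 0.095], 0.83, [403.0, 250.0]), ([0.525, -0.216, 0.092], 0.56, [427.0, 251.0]), ([0.518, -0.269, 0.094], 0.51, [451.0, 254.0])]
top socket_a call [([0.522, -0.279, 0.017], 0.86, [447.0, 255.0]), ([0.526, -0.226, 0.014], 0.6, [425.0, 253.0]), ([0.526, -0.166, 0.014], 0.6, [400.0, 253.0])]
top nut_hex call [([0.554, 0.144, 0.055], 0.51, [270.0, 238.0])]
top nut_hex call [([0.555, 0.146, 0.034], 0.49, [270.0, 239.0])]
top stand call [([0.513, -0.21, 0.029], 0.73, [420.0, 258.0])]
top stand call [([0.523, -0.225, -0.0], 0.96, [423.0, 255.0])]
top vise call [([0.619, 0.17, 0.022], 0.79, [262.0, 213.0]), ([0.517, -0.272, 0.094], 0.56, [452.0, 255.0])]
top vise call [([0.626, 0.166, 0.001], 0.57, [265.0, 211.0]), ([0.55, 0.076, 0.017], 0.33, [300.0, 242.0])]
top oil call [([0.707, -0.056, 0.09], 0.78, [357.0, 171.0])]
top oil call [([0.721, -0.06
[... 280 characters left out ...]
, 0.017], 0.64, [216.0, 226.0]), ([0.525, -0.167, 0.018], 0.64, [254.0, 237.0])]
scene nut_hex call [([0.567, 0.15, 0.046], 0.56, [366.0, 269.0])]
scene nut_hex call [([0.735, -0.232, -0.002], 0.51, [192.0, 288.0]), ([0.556, 0.144, 0.031], 0.46, [365.0, 270.0]), ([0.525, -0.164, 0.016], 0.36, [256.0, 238.0])]
scene stand call [([0.556, -0.209, 0.029], 0.86, [235.0, 237.0])]
scene stand call [([0.521, -0.223, -0.002], 0.72, [237.0, 237.0])]
scene vise call [([0.66, 0.181, 0.019], 0.87, [367.0, 307.0])]
scene vise call [([0.622, 0.168, -0.002], 0.88, [365.0, 301.0])]
scene oil call [([0.735, -0.055, 0.072], 0.63, [258.0, 285.0]), ([0.557, -0.207, 0.03], 0.63, [235.0, 237.0])]
scene oil call []
```

View pics/top0.png

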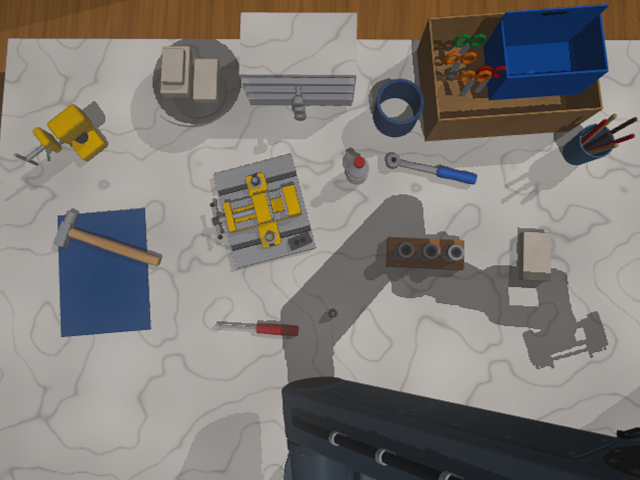

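View pics/scene0.png

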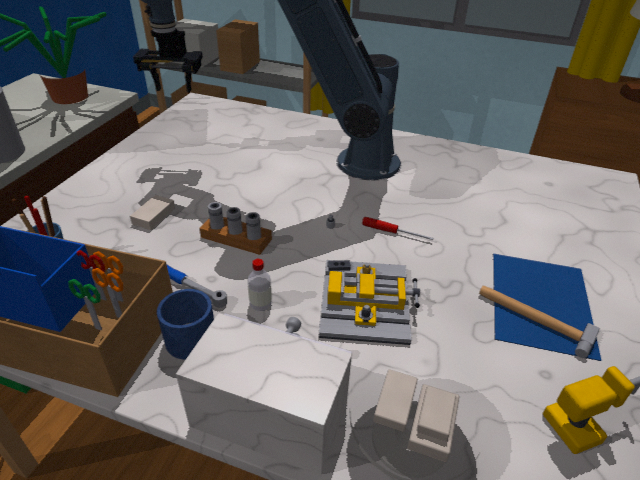

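The top view shows the stand near (425,252), with its row of sockets along y, and the vise near (262,213) with its brass nut near (270,238). The scene view agrees. I'll set out for a point above the stand, with the fingers set to close along world x.

Call:
move_arm:
  series: "220 -130 0 0 0 -50;220 -130 0 0 0 -50;220 -130 0 0 0 -50;220 -130 0 0 0 -50;220 -130 0 0 0 -50;220 -130 0 0 0 -50;220 -130 0 0 0 -50;220 -130 0 0 0 -50"
  jaw: 1

```text
time: 1.77
position: [0.3548, -0.4082, 0.2448]
tool_rot: [0.833, 0.553, 0.0, -0.0]
ft_force: [-0.1, -0.5, -0.4]
grip_width: 0.0868
grip_force: 0.0
```

```bash
python3 - <<'E'
from h import *
o=robot.get_obs();print(o['time'],o['position'],o['q'],R.from_quat(o['tool_rot']).as_matrix().round(3));print(delta([.523,-.223,.25]))
E
```

```text
1.7667 [ 0.3548209  -0.40819087  0.24475425] [-1.06207954e+00  4.14411546e-01  1.64362488e+00  3.10596924e-04
  1.08403654e+00 -6.62708479e-01] [[ 0.389  0.921  0.   ]
 [ 0.921 -0.389  0.001]
 [ 0.001 -0.    -1.   ]]
[236.0267111   82.8995473   -5.14232877]
```

Call:
move_arm:
  series: "236 83 -5 0 0 -22;236 83 -5 0 0 -22;236 83 -5 0 0 -22;236 83 -5 0 0 -22;236 83 -5 0 0 -22;236 83 -5 0 0 -22;236 83 -5 0 0 -22;236 83 -5 0 0 -22"

```text
time: 2.43
position: [0.5237, -0.2264, 0.2496]
tool_rot: [0.715, 0.699, -0.0, 0.001]
ft_force: [-0.6, 0.5, -0.0]
grip_width: 0.0869
grip_force: 0.0
```

```bash
python3 - <<'E'
from h import *
p=snap('wrist','w1')
o=robot.get_obs();print(o['time'],o['position'],o['q'],R.from_quat(o['tool_rot']).as_matrix().round(3))
T=p['world_to_cam'];print('cam',-T[:3,:3].T@T[:3,3],T[:3,:3].round(3))
for f in (robot.search_frame,robot.tip_of):
  for t in ['socket_a','stand']:
    print(t,[(np.round(d['xyz'],4).tolist(),round(d['p'],2),px(p,d['xyz']).round().tolist()) for d in f(p,t)][:5])
E
```

```text
2.4833 [ 0.52274022 -0.22746573  0.24945452] [-6.05860824e-01  4.47603545e-01  1.56740377e+00 -1.15188179e-03
  1.12626105e+00 -5.81954083e-01] [[ 0.023  1.    -0.   ]
 [ 1.    -0.023 -0.001]
 [-0.001 -0.    -1.   ]]
cam [ 0.52567844 -0.14190892  0.3895401 ] [[ 1.    -0.022 -0.   ]
 [-0.02  -0.952  0.305]
 [-0.007 -0.305 -0.952]]
socket_a [([0.5285, -0.1672, 0.091], 0.87, [323.0, 154.0]), ([0.522, -0.2721, 0.0942], 0.77, [318.0, 276.0]), ([0.5226, -0.2216, 0.0907], 0.7, [317.0, 220.0])]
stand []
socket_a [([0.5264, -0.2786, 0.0136], 0.86, [322.0, 251.0]), ([0.5286, -0.1666, 0.0142], 0.77, [322.0, 147.0])]
stand [([0.52, -0.2235, -0.0024], 0.8, [315.0, 199.0])]
```

View pics/w1.png

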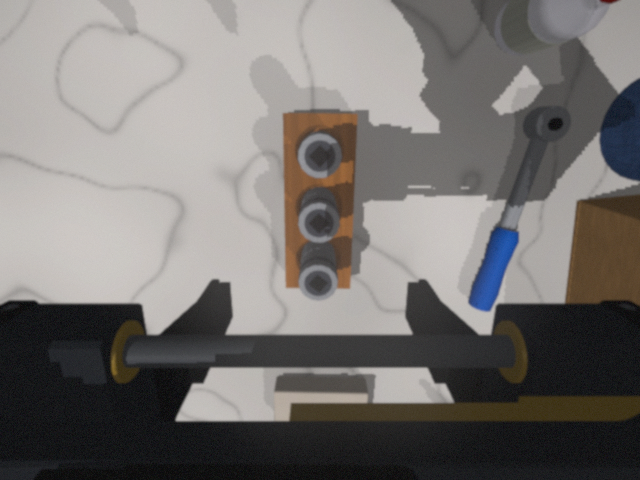

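The wrist view shows three socket tops at (320,155), (319,222) and (318,282). I'll measure their centres and the angles of their square holes.

```bash
cat >> h.py <<'E'
def rings(p,r=(18,25)):
    g=cv2.GaussianBlur(cv2.cvtColor(p['img'],cv2.COLOR_RGB2GRAY),(3,3),0)
    c=cv2.HoughCircles(g[100:310,270:370],cv2.HOUGH_GRADIENT,1,40,param1=120,param2=15,minRadius=r[0],maxRadius=r[1])
    return [] if c is None else [(x+270,y+100,rr) for x,y,rr in c[0]]
E
python3 - <<'E'
from h import *
p=snap('wrist')
for c in rings(p): print(np.round(c,1),ray(p,c[0],c[1],.092).round(4))
for c in [(320,155),(319,222),(318,282)]: print(ray(p,*c,.092).round(4))
im=p['img'][:,:,::-1]
cv2.imwrite('pics/c1.png',np.hstack([cv2.resize(im[y-26:y+26,x-26:x+26],(260,260),interpolation=cv2.INTER_CUBIC) for x,y in [(320,155),(319,222),(318,282)]]))
E
```

```text
[320.5 220.5  20. ] [ 0.5232 -0.2242  0.092 ]
[319.5 280.5  18.4] [ 0.521  -0.2798  0.092 ]
[324.5 153.5  24.4] [ 0.5278 -0.1686  0.092 ]
[ 0.5242 -0.1697  0.092 ]
[ 0.5219 -0.2255  0.092 ]
[ 0.5196 -0.2813  0.092 ]
```

View pics/c1.png

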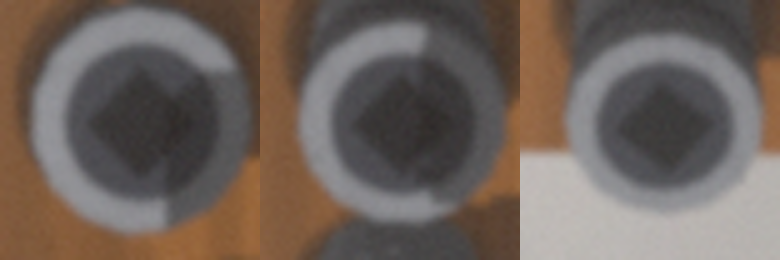

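All three squares are turned about 45° in the picture. I'll grasp the first socket, the one nearest the nut.

Call:
move_arm:
  series: "40 1 0 0 0 0;59 1 20 0 0 0;59 1 60 0 0 0;59 1 100 0 0 0;59 1 140 0 0 0;59 1 174 0 0 0;59 1 174 0 0 0;59 1 174 0 0 0"
  jaw: 0.8

```text
time: 3.4
position: [0.5235, -0.1681, 0.0741]
tool_rot: [0.716, 0.698, -0.001, -0.002]
ft_force: [0.4, 0.6, 0.8]
grip_width: 0.0698
grip_force: 0.0
```

Call:
move_arm:
  series: "0 0 0 0 0 0;0 0 0 0 0 0;0 0 0 0 0 0;0 0 0 0 0 0;0 0 0 0 0 0;0 0 0 0 0 0"
  jaw: 0
  newtons: 40

```text
time: 3.9
position: [0.5254, -0.168, 0.0766]
tool_rot: [0.715, 0.699, 0.0, 0.001]
ft_force: [0.1, -0.0, 0.1]
grip_width: 0.0378
grip_force: 0.0
```

```bash
python3 - <<'E'
from h import *
p=snap('wrist','w2');o=robot.get_obs();print(o['time'],o['position'],o['grip_width'],o['grip_force'],o['ft_force'],R.from_quat(o['tool_rot']).as_matrix().round(3))
im=p['img'][:,:,::-1]
u=px(p,[*o['position'][:2],.092]).round();print(u)
x,y=map(int,u);x0,y0=max(0,x-100),max(0,y-100)
cv2.circle(im:=im.copy(),(x,y),2,(0,0,255),-1)
cv2.imwrite('pics/c2.png',cv2.resize(im[y0:y+60,x0:x+100],None,fx=3.5,fy=3.5));print(x0,y0)
E
```

```text
3.95 [ 0.52549806 -0.1679842   0.07640262] 0.03498498330874961 40.072551893536 [-0.12821298  0.88033023  5.32118469] [[ 0.022  1.     0.002]
 [ 1.    -0.022 -0.001]
 [-0.001  0.002 -1.   ]]
[319. 344.]
219 244
```

View pics/c2.png

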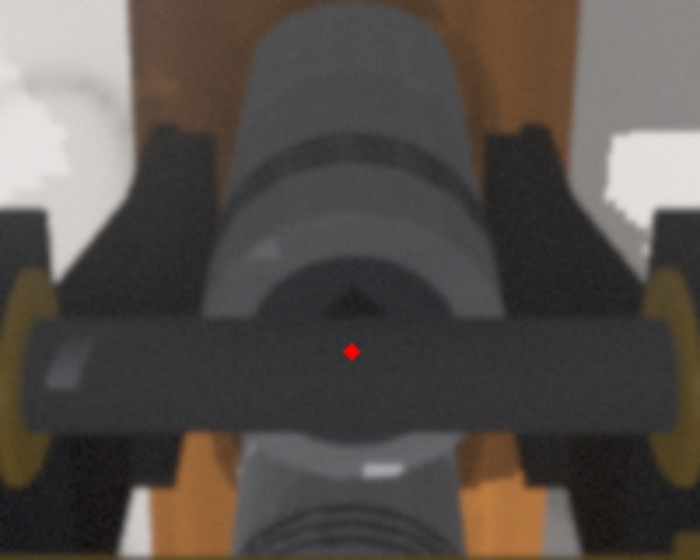

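The socket is gripped, and its top ring is centred within about 1 mm of the TCP mark at (319,344). I'll lift it and go to a spot short of the nut, where the wrist camera can see the nut.

Call:
move_arm:
  series: "0 0 -35 0 0 0;0 0 -75 0 0 0;30 5 -105 0 0 0;70 10 -105 0 0 0;110 15 -105 0 0 0;150 20 -105 0 0 0;190 22 -105 0 0 0;225 24 -105 0 0 0"

```text
time: 4.62
position: [0.5532, 0.0591, 0.1803]
tool_rot: [0.715, 0.699, -0.0, -0.001]
ft_force: [0.4, 0.4, -2.6]
grip_width: 0.0352
grip_force: 40.1
```

Call:
move_arm:
  series: "15 2 0 0 0 0;15 2 0 0 0 0;15 2 0 0 0 0;15 2 0 0 0 0"

```text
time: 4.95
position: [0.5559, 0.071, 0.1802]
tool_rot: [0.715, 0.699, -0.001, -0.0]
ft_force: [-0.3, 0.1, -2.0]
grip_width: 0.0344
grip_force: 40.1
```

```bash
python3 - <<'E'
from h import *
p=snap('wrist','w3');o=robot.get_obs();print(o['time'],o['position'],o['grip_width'],o['grip_force'],o['ft_force'],R.from_quat(o['tool_rot']).as_matrix().round(3))
for f in (robot.search_frame,robot.tip_of):
  for t in ['nut_hex','vise','strap']:
    print(t,[(np.round(d['xyz'],4).tolist(),round(d['p'],2),px(p,d['xyz']).round().tolist()) for d in f(p,t)][:5])
E
```

```text
5.0 [0.55602688 0.07054034 0.18027921] 0.03519360994212179 40.11630911612883 [ 0.9967315  -0.03919911 -2.20494377] [[ 0.023  1.    -0.001]
 [ 1.    -0.023 -0.   ]
 [-0.    -0.001 -1.   ]]
nut_hex [([0.5577, 0.1456, 0.0475], 0.77, [319.0, 136.0])]
vise [([0.6117, 0.1679, 0.0231], 0.56, [389.0, 103.0])]
strap [([0.5501, 0.08, 0.0297], 0.88, [312.0, 217.0])]
nut_hex [([0.5587, 0.146, 0.031], 0.73, [320.0, 134.0])]
vise [([0.6266, 0.1668, 0.0041], 0.73, [402.0, 105.0])]
strap [([0.5484, 0.0762, 0.0166], 0.61, [310.0, 218.0])]
```

View pics/w3.png

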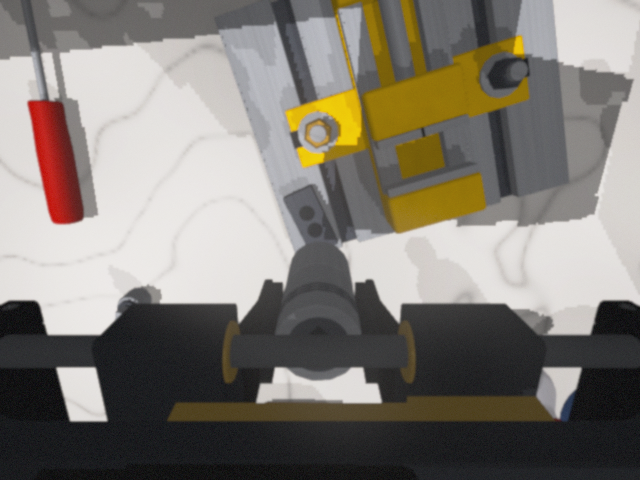

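The wrist view shows the brass nut on its washer at about (318,132), with the held socket clear of it. I'll zoom in for the nut's centre and orientation.

```bash
python3 - <<'E'
from h import *
p=snap('wrist')
im=p['img'][:,:,::-1]
for c in [(318,132),(318,130)]: print(ray(p,*c,.05).round(4),ray(p,*c,.033).round(4))
# rectify horizontal plane z=.047 (top face corner height), 0.2mm/px, around detection; u=world x right, v=-y
c=np.array([.557,.145]);s=.00008;n=560
src=np.float32([px(p,[c[0]+a*.0224,c[1]+b*.0224,.047]) for a,b in [(-1,1),(1,1),(1,-1),(-1,-1)]])
M=cv2.getPerspectiveTransform(src,np.float32([[0,0],[n,0],[n,n],[0,n]]))
w=cv2.warpPerspective(im,M,(n,n),flags=cv2.INTER_CUBIC)
cv2.line(w,(280,0),(280,559),(255,255,0),1);cv2.line(w,(0,280),(559,280),(255,255,0),1)
cv2.imwrite('pics/n3.png',w)
E
```

```text
[0.5577 0.1481 0.05  ] [0.5577 0.1477 0.033 ]
[0.5577 0.1495 0.05  ] [0.5577 0.1492 0.033 ]
```

View pics/n3.png

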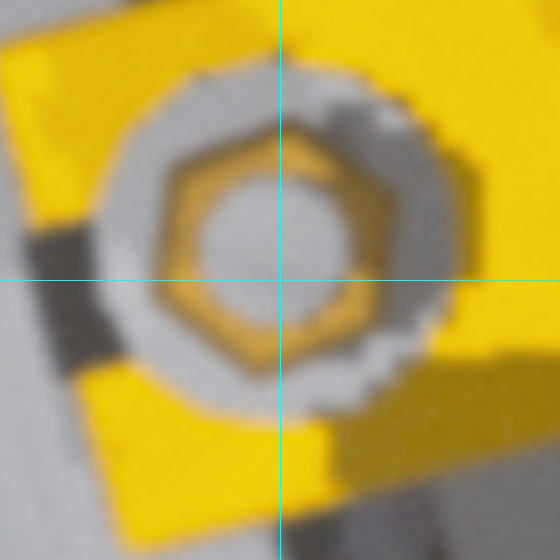

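The nut's centre is near (0.5566, 0.1476), with flats at about 54° mod 60. I'll go over it, turning the socket −9° on the way.

Call:
move_arm:
  series: "38 -1 0 0 0 -6;76 -1.4 0 0 0 -9;76 -1.4 20 0 0 -9;76 -1.4 45 0 0 -9;76 -1.4 45 0 0 -9;76 -1.4 45 0 0 -9;76 -1.4 45 0 0 -9;76 -1.4 45 0 0 -9"

```text
time: 6.02
position: [0.5578, 0.1471, 0.1369]
tool_rot: [0.658, 0.753, 0.001, 0.001]
ft_force: [0.4, 0.1, -1.4]
grip_width: 0.0353
grip_force: 40.1
```

```bash
python3 - <<'E'
from h import *
p=snap('wrist','w4');o=robot.get_obs();print(o['time'],o['position'],o['q'],o['ft_force'],o['moment'],delta([.5563,.1467,.1]))
print(px(p,[.5566,.1476,.045]),px(p,[*o['position'][:2],.073]))
E
```

```text
6.0667 [0.55777005 0.1471407  0.13696841] [ 6.42911312e-02  6.06499999e-01  1.65242070e+00  7.99865588e-06
  8.79802443e-01 -6.95784524e-02] [ 0.46817199  0.30535734 -1.61919763] [-0.00365141 -0.06917021  0.0398815 ] [-0.23341409 -1.62154746 36.96396844]
[316.56571633 250.9443329 ] [318.21615115 267.54442507]
```

View pics/w4.png

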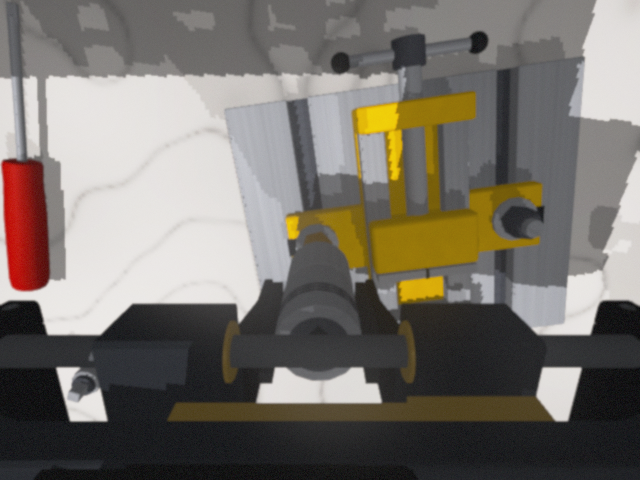

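The washer shows at (316,232), just behind the socket, so I'm roughly aligned. I'll descend slowly with a small sideways correction.

Call:
move_arm:
  series: "-0.2 -1.2 8 0 0 0;-0.2 -1.2 16 0 0 0;-0.2 -1.2 20 0 0 0;-0.2 -1.2 22 0 0 0;-0.2 -1.2 24 0 0 0;-0.2 -1.2 26 0 0 0;-0.2 -1.2 28 0 0 0;-0.2 -1.2 28 0 0 0"

```text
time: 6.73
position: [0.5558, 0.1474, 0.1073]
tool_rot: [0.658, 0.753, 0.0, 0.0]
ft_force: [0.6, 1.3, -2.4]
grip_width: 0.0349
grip_force: 40.1
```

```bash
cat > s.py <<'E'
from h import *
o=robot.get_obs();print(o['time'],o['position'],o['ft_force'].round(2),o['moment'].round(3),o['grip_width'],o['grip_force'],o['q'][5],R.from_quat(o['tool_rot']).as_matrix()[:,2].round(4))
E
python3 s.py
```

```text
6.7333 [0.55575684 0.14736424 0.1073126 ] [ 0.59  1.27 -2.4 ] [ 0.136 -0.177 -0.065] 0.03487165447968666 40.11572455521673 -0.07006086825167927 [ 6.e-04  3.e-04 -1.e+00]
```

Call:
move_arm:
  series: "0 0 2 0 0 0;0 0 4 0 0 0;0 0 6 0 0 0;0 0 6 0 0 0"

```text
time: 7.07
position: [0.5557, 0.1474, 0.1013]
tool_rot: [0.658, 0.753, 0.0, 0.0]
ft_force: [0.4, 2.2, -2.8]
grip_width: 0.0356
grip_force: 40.1
```

```bash
python3 s.py
```

```text
7.0667 [0.55574078 0.14736192 0.10133333] [ 0.38  2.21 -2.79] [ 0.251 -0.352  0.01 ] 0.0355858012365448 40.11291288770735 -0.07006518857010839 [ 7.e-04  4.e-04 -1.e+00]
```

Call:
move_arm:
  series: "0.3 0.4 1 0 0 0;0.6 0.8 2 0 0 0;0.6 0.8 4 0 0 0;0.6 0.8 5 0 0 0;0.6 0.8 6.5 0 0 0;0.6 0.8 6.5 0 0 0"

```text
time: 7.57
position: [0.556, 0.1478, 0.0954]
tool_rot: [0.658, 0.753, -0.0, -0.0]
ft_force: [-0.4, -0.8, 2.3]
grip_width: 0.0347
grip_force: 40.2
```

```bash
python3 s.py
```

```text
7.5667 [0.5559635  0.14780738 0.09542453] [-0.36 -0.75  2.27] [-0.062  0.105 -0.022] 0.0347487283706447 40.22740989981685 -0.06893021767798473 [-5.e-04 -2.e-04 -1.e+00]
```

It has come down to the washer, so it isn't the too-small one. I'll turn it clockwise and watch the moment.

Call:
move_arm:
  series: "-0.2 -0.3 0.5 0 0 4;-0.2 -0.3 0.5 0 0 8;-0.2 -0.3 0.5 0 0 12;-0.2 -0.3 0.5 0 0 16;-0.2 -0.3 0.5 0 0 20;-0.2 -0.3 0.5 0 0 24;-0.2 -0.3 0.5 0 0 26"

```text
time: 8.15
position: [0.5566, 0.1479, 0.0954]
tool_rot: [0.811, 0.585, 0.001, 0.0]
ft_force: [0.4, 0.9, 2.3]
grip_width: 0.0353
grip_force: 40.3
```

```bash
python3 s.py
```

```text
8.15 [0.55662531 0.14787843 0.09542881] [0.44 0.93 2.31] [ 0.171 -0.042  0.142] 0.03527588270883525 40.25357815611642 0.3868640232276621 [ 2.e-03  2.e-04 -1.e+00]
```

Call:
move_arm:
  series: "0 0 0 0 0 4;0 0 0 0 0 8;0 0 0 0 0 12;0 0 0 0 0 14"

```text
time: 8.48
position: [0.5568, 0.1479, 0.0954]
tool_rot: [0.876, 0.482, 0.001, 0.0]
ft_force: [0.9, 1.3, 2.7]
grip_width: 0.0356
grip_force: 40.3
```

```bash
python3 s.py
```

```text
8.4833 [0.55676303 0.14786562 0.09543265] [0.92 1.25 2.72] [0.17  0.032 0.165] 0.035570179609568625 40.25154675298836 0.6312497337505836 [ 2.3e-03  3.0e-04 -1.0e+00]
```

Mz ≈ 0.15 N m means this socket drives the nut, so it's the one that fits. I'll keep turning to the stop.

Call:
move_arm:
  series: "0 0 0 0 0 4;0 0 0 0 0 8;0 0 0 0 0 12;0 0 0 0 0 15"

```text
time: 8.82
position: [0.5569, 0.1479, 0.0954]
tool_rot: [0.932, 0.363, 0.001, 0.0]
ft_force: [0.9, 0.3, 2.5]
grip_width: 0.0352
grip_force: 40.2
```

```bash
python3 s.py
```

```text
8.8167 [0.55685762 0.1478535  0.09541512] [0.9  0.31 2.5 ] [ 0.159 -0.049  0.142] 0.035222838799187084 40.24785520217847 0.8932817380908243 [ 2.5e-03  2.0e-04 -1.0e+00]
```

Call:
move_arm:
  series: "0 0 0 0 0 4;0 0 0 0 0 8;0 0 0 0 0 10"

```text
time: 9.07
position: [0.557, 0.1478, 0.0955]
tool_rot: [0.96, 0.281, 0.001, 0.0]
ft_force: [-0.1, 0.3, 1.9]
grip_width: 0.0353
grip_force: 40.2
```

```bash
python3 s.py
```

```text
9.0667 [0.55699472 0.14778619 0.09546483] [-0.13  0.27  1.93] [ 0.171 -0.067  0.456] 0.03526044700482761 40.248900184524246 1.0666094169922966 [ 2.8e-03 -2.0e-04 -1.0e+00]
```

The moment has jumped to 0.46 N m, which is the stop. I'll add a little more turn and hold there.

Call:
move_arm:
  series: "0 0 0 0 0 1;0 0 0 0 0 2;0 0 0 0 0 3;0 0 0 0 0 4;0 0 0 0 0 4;0 0 0 0 0 4;0 0 0 0 0 4;0 0 0 0 0 4"
  newtons: 50

```text
time: 9.73
position: [0.557, 0.1477, 0.0954]
tool_rot: [0.969, 0.248, 0.001, 0.0]
ft_force: [1.4, 0.2, 6.5]
grip_width: 0.0351
grip_force: 50.3
```

```bash
python3 s.py; python3 -c "
from h import *
snap('scene','s9')
p=robot.camera('top')
print([(np.round(d['xyz'],3).tolist(),round(d['p'],2)) for d in robot.tip_of(p,'socket_a')][:4])
a=cv2.imread('pics/s9.png')[170:350,180:440];cv2.imwrite('pics/c9.png',cv2.resize(a,None,fx=3,fy=3))"
```

```text
9.7333 [0.55697059 0.14774076 0.09538476] [1.35 0.16 6.49] [ 0.173 -0.098  0.515] 0.03508243403776505 50.28147277305834 1.1344091387835091 [ 0.0026 -0.     -1.    ]
[([0.528, -0.225, 0.016], 0.71)]
```

View pics/c9.png

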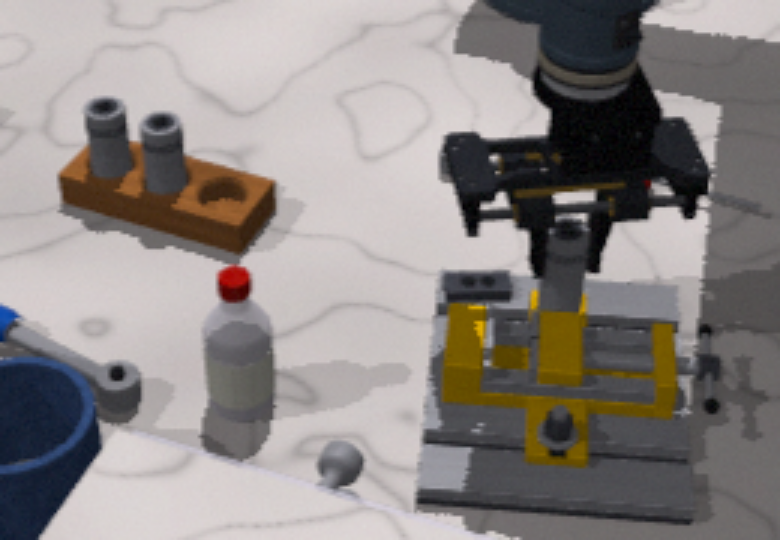

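The picture shows the socket upright and seated on the near ear, still gripped, with the other two standing in the stand and the bystanders in place. The moment holds at 0.5 N m. The total turn also matches the roughly 45° I expected to the stop, so I'm handing in.

```bash
python3 -c "
from rig import robot
print(robot.hand_in())"
```

```text
the job is handed in; nothing more can be done
None
```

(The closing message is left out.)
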